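Click-test the window lamps and set the dud in the repair caddy

TASK

First test the three push-button shop lamps standing in the aluminium dock, working from the robot's left to its right: click each red button fully down and let go. Leave the lamps whose buttons stay down as they are in their bays. Then take out the one whose button springs back, stand it upright on the clear glass between dock and caddy and let go to change your grip, and set it gently, without dropping it, upright on the floor of the blue repair caddy; leave the bangles and the mirror as they lie.

Things in the scene. Friction and masses are not known exactly. Their poses are not given: they have to be found in the camera images.
- lamp_a: a shop lamp, one of three that look alike: white upright block 60 (own x) x 40 (own y) x 90 mm tall, 0.22 kg, amber lens on its -x end, dark band at its foot, red cone button on top. Origin: centre of its underside, z up. Its y sides are 40 mm apart, its x ends 60 mm. Start: upright in one bay of the dock, axes along the dock's to within 0.03 rad, any bay.
- lamp_b: a shop lamp, one of three that look alike: white upright block 60 (own x) x 40 (own y) x 90 mm tall, 0.22 kg, amber lens on its -x end, dark band at its foot, red cone button on top. Origin: centre of its underside, z up. Its y sides are 40 mm apart, its x ends 60 mm. Start: upright in one bay of the dock, axes along the dock's to within 0.03 rad, any bay.
- lamp_c: a shop lamp, one of three that look alike: white upright block 60 (own x) x 40 (own y) x 90 mm tall, 0.22 kg, amber lens on its -x end, dark band at its foot, red cone button on top. Origin: centre of its underside, z up. Its y sides are 40 mm apart, its x ends 60 mm. Start: upright in one bay of the dock, axes along the dock's to within 0.03 rad, any bay.
- click_a (a joint): travel of lamp_a's button in m: 0 fully up, 0.010 fully down. Moves straight down on under 4 N. A sound button has a friction catch: it stays as deep as it was pushed; a failed one springs back up to 0 when let go. Exactly one of the three lamps has failed; it may be any, in any bay.
- click_b (a joint): travel of lamp_b's button in m: 0 fully up, 0.010 fully down. Moves straight down on under 4 N. A sound button has a friction catch: it stays as deep as it was pushed; a failed one springs back up to 0 when let go. Exactly one of the three lamps has failed; it may be any, in any bay.
- click_c (a joint): travel of lamp_c's button in m: 0 fully up, 0.010 fully down. Moves straight down on under 4 N. A sound button has a friction catch: it stays as deep as it was pushed; a failed one springs back up to 0 when let go. Exactly one of the three lamps has failed; it may be any, in any bay.
- tip_a (a point): top centre of lamp_a's red button (flat spot 10 mm across), which moves with it: 12 mm above the lamp's top when up, 2 mm when fully down. The button is a cone 36 mm across at its foot; pushed down it sinks into the lamp, so that seen from above the red disc shrinks from 36 to 14 mm. Too sloping to lift by.
- tip_b (a point): top centre of lamp_b's red button (flat spot 10 mm across), which moves with it: 12 mm above the lamp's top when up, 2 mm when fully down. The button is a cone 36 mm across at its foot; pushed down it sinks into the lamp, so that seen from above the red disc shrinks from 36 to 14 mm. Too sloping to lift by.
- tip_c (a point): top centre of lamp_c's red button (flat spot 10 mm across), which moves with it: 12 mm above the lamp's top when up, 2 mm when fully down. The button is a cone 36 mm across at its foot; pushed down it sinks into the lamp, so that seen from above the red disc shrinks from 36 to 14 mm. Too sloping to lift by.
- dock: fixed aluminium lamp dock, three bays side by side along its own y at +54 (robot's left), 0 and -54 mm. Origin: centre of its underside, z up. Floor plate 70 (x) x 170 (y) x 6 mm: lamps stand at z = 6 mm. Partitions 8 mm thick, 50 mm long, level with the lamps' tops (z = 96 mm) stand 3 mm from the lamps' y sides: docked lamps can be held only by their x ends, which stick out.
- caddy: fixed blue repair caddy for one lamp. Origin: centre of its underside, z up. Floor 6 mm thick. Pocket 70 (x) x 52 (y) mm between two tall blue walls (8 mm thick, inner faces at x = -35 and +35 mm, top z = 106 mm) and two low yellow lips (6 mm thick, inner faces at y = -26 and +26 mm, top z = 18 mm). Dock and caddy stand one on each side, left or right, clear glass between.
- caddy_floor (a point): centre of the caddy's floor, 6 mm above its origin: where the lamp's underside goes, its 60 mm side along the caddy's x, either way round. The tall walls leave no room for fingers at the lamp's x ends, so it must be held by its y sides.
- gilt_bangle: gilt bridal bangle with red and white studs lying flat, 72 mm across, 16 mm high; a bystander. Origin: centre of its underside.
- meena_green: green enamelled bangle lying flat, 68 mm across, 10 mm high; a bystander. Origin: centre of its underside.
- meena_blue: blue enamelled bangle lying flat, 68 mm across, 10 mm high; a bystander. Origin: centre of its underside.
- bone_bangle: carved bone bangle lying flat, 74 mm across, 18 mm high; a bystander. Origin: centre of its underside.
- copper_bracelet: twisted copper bracelet lying flat, 72 mm across, 10 mm high; a bystander. Origin: centre of its underside.
- chrome_mirror: chrome hand mirror lying flat, 195 mm long along its own y, 90 mm wide disc at y = +50 mm, 10 mm high; a bystander. Origin: centre of its underside.
Not all that is in view belongs to the job. Leave any green look-alike of the dock alone.

How it is judged:
By the outcome, as a careful person would: the job done as asked, in the order asked, and still so for the second after the job is handed in, with the robot touching nothing.
It also fails if it takes over 62 s, if anything falls off the work surface, if the arm or the gripper's body presses on something with over 40 N, if the wrist force passes 120 N, or if a joint passes its speed limit or range.

ROBOT

A 6-joint arm with a two-finger parallel gripper is mounted at the origin on the work surface. World frame = base frame: x ahead of the robot, y to its left, z up, the work surface at z = 0. Lengths are in m, angles in rad, forces in N, time in s.
With the tool pointing down it reaches from about 0.35 to 0.975 m from the base axis. Payload 4.9 kg.
Tool frame: the origin (TCP) lies on the front face of the gripper's body, between the roots of the fingers; the fingertips stand ctrl.tip_extent ahead of it and the grasp point (between the pads) lies 54 mm ahead of it (ctrl.tip_extent is the distance from the TCP to the fingertips, in m); z points along the fingers, y is the line along which they close (so a half turn about z gives the same grasp; the last joint's range is limited). The gripper opens to 85 mm and grips with 20 to 120 N. Pads are 22 mm wide; open, the fingers measure 114 mm over their backs; the gripper's body (76 mm by 85 mm) begins 54 mm behind the grasp point. The pads swing forward as they close: fully open they stand 13 mm farther back than shut.
Start: joints at [-1.392, 0.053, 1.613, -0, 1.476, -0.119], TCP at [0.183, -0.597, 0.304] pointing down, gripper open.
Joint ranges: [-3.01, 3.01], [-1.01, 2.22], [0.06, 2.58], [-1.02, 4.17], [0.09, 2.62], [-3.14, 3.14]. Speed limits (rad/s): [2.57, 2.57, 3.14, 3.14, 3.14, 3.14].

INTERFACE

Orientations are given as a rotation vector (axis times angle).
In Python, from station import ctrl gives the robot as it stands.
- The arm moves only by the tool apply_moves, never from a script. Its argument "rows" is one flat list of numbers, 6 for each row, row after row: the shift along the tool's x, y, z normalised to -1 to 1, where 1 is 0.6 m, then the turn, a rotation vector about the tool's x, y, z normalised to -1 to 1, where 1 is 90 degrees. A call has 1 to 20 rows; each row is the pose to reach, as a shift and turn from the pose commanded when the call began, along the tool's axes at that moment; what a row does not reach only later rows make up. A row lasts 1/10 s, in which the tool goes at most 50 mm and 8.59 degrees, less where a joint would pass 70% of its speed; a pose out of reach is approached as far as the arm can. A call with a number of a shift or a turn outside -1 to 1 is refused whole. A call with a gripper value outside its range is refused whole. "grip" is the opening, from 0 (shut) to 1 (fully open), set as the call begins (left out, the last holds). The fingers move at their own pace and stop on an object; "grip_force" is the grip in N (left out, the last holds). Time passes only in rows, so rows that repeat a pose let the fingers close. It gives the time, the measured TCP pose, the force, the opening and the grip force at its end, in the units of the state.
- ctrl.get_obs(): the state, without advancing time (a new reading comes with each control period).
- ctrl.get_image(name): name is "side" or "top"; returns (picture, depth): 400x640x3 uint8, blue, green, red; 400x640 float32, m along the optical axis (not along the pixel's ray), 0 where there is no reading.
- ctrl.camera_model(name): a dict with "mtx" (3x3 intrinsics, pixels), "R" (3x3) and "t" (3): a world point X has camera coordinates R X + t. Camera axes: x right, y down, z forward; pixel columns grow to the right and rows downward; lengths in m; the calibration is good to about 2 mm. A picture is of the moment at which its call begins. camera_model takes no time and is no camera call.
- ctrl.finish_job(): hands the job in; it is judged then, once.
The state is a dict: "t": time; "q": joint angles; "dq": joint speeds; "effort": joint torques, N m; "tool_pos": TCP position; "tool_rot": TCP orientation; "contact_force": force on the tool from outside, world axes, zero at the start; "wrist_torque": the same for the moment, N m; "opening": finger opening in m; "grip_force": force on a finger pad.
Only numpy, scipy, OpenCV 4.12 (cv2) and the standard library are available. Lean on these libraries where they do the work, as an engineer would, in place of code of your own. Each camera call takes 0.05 s, during which the arm holds its last target. There are 200 camera calls.

## Working session

There is one attempt and no reset: what is moved stays moved. The work goes in short steps, Python scripts to look and compute and a tool call to move; the robot and the scene stay as the last step left them, time stands still between calls to the robot, and variables do not carry over. Pictures are saved under pics/ and viewed, at most 10 in all, crops included, and the job is handed in when it is done.

Besides the shell and the picture viewer there is one more tool, called after "Emit:" as name(argument=value, ...) on one line, values as JSON. apply_moves: Moves the arm, as the interface text tells. Its arguments: {"type":"object","properties":{"rows":{"type":"array","items":{"type":"number"}},"grip":{"type":"number"},"grip_force":{"type":"number"}},"required":["rows"]}

```bash
mkdir -p pics; ls; python3 - <<'E'
from station import ctrl
import cv2,numpy as np
for n in("top","side"):
    p,d=ctrl.get_image(n); cv2.imwrite(f"pics/{n}0.png",p); np.savez(f"/tmp/{n}0",p=p,d=d)
    print(n,ctrl.camera_model(n))
o=ctrl.get_obs(); print(o,ctrl.tip_extent)
E
```

```text
pics
top {'mtx': array([[436.51158595,   0.        , 324.83401556],
       [  0.        , 436.51158595, 201.67432686],
       [  0.        ,   0.        ,   1.        ]]), 'R': array([[-0.02172717, -0.9995128 , -0.02240749],
       [-0.98464052,  0.02527676, -0.17275454],
       [ 0.17323677,  0.01830985, -0.98470999]]), 't': array([-0.04236246,  0.58540106,  0.94427204])}
side {'mtx': array([[447.03184838,   0.        , 316.80786432],
       [  0.        , 447.03184838, 206.16940964],
       [  0.        ,   0.        ,   1.        ]]), 'R': array([[-0.99790567, -0.06309608, -0.01425371],
       [-0.02951976,  0.64027418, -0.76757903],
       [ 0.05755751, -0.76555069, -0.64079581]]), 't': array([0.5686341 , 0.12409872, 1.16006436])}
{'t': 0.1, 'q': array([-1.39202954e+00,  5.33085467e-02,  1.61415499e+00,  1.06812392e-05,
        1.47599715e+00, -1.18992962e-01]), 'dq': array([-1.01447065e-03, -2.95103593e-03, -2.23143009e-03, -5.55123140e-05,
        1.84508753e-03,  1.13139960e-03]), 'effort': array([ 2.70145492e-04, -3.94903243e+01, -3.71363604e+01, -9.21930837e-05,
        3.91019668e-03, -2.02620248e-05]), 'tool_pos': array([ 0.18329228, -0.59707223,  0.30277587]), 'tool_rot': array([-3.10499326e+00, -4.65715393e-01,  7.09480225e-05]), 'contact_force': array([ 0.83784853,  0.52806221, -0.36415916]), 'wrist_torque': array([ 0.00165157, -0.0406302 , -0.04477817]), 'grip_force': 0.0, 'opening': 0.08524219159760728} 0.0726
```

View pics/top0.png

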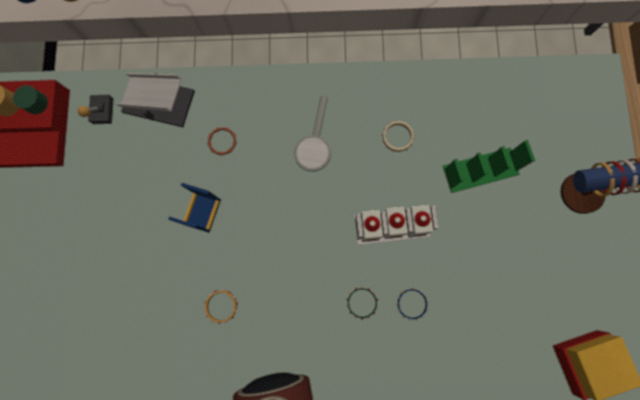

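View pics/side0.png

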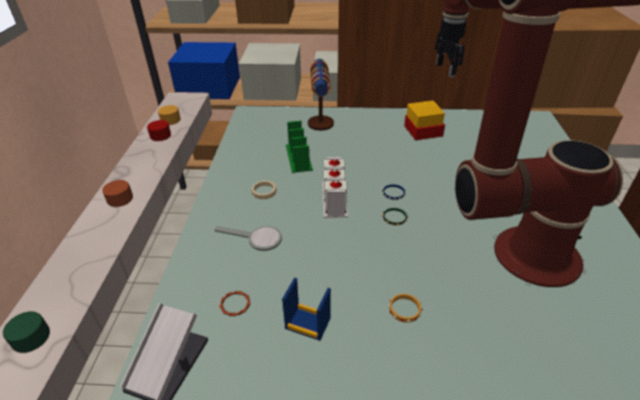

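The top view shows the dock with lamps' red buttons at about (372,224), (397,220) and (422,218). The caddy is at about (200,210), with glass between them, and the green look-alike is at (488,165). The side view has the caddy at (308,308) and the lamps at (335,185).

```bash
cat > h.py <<'E'
import numpy as np,cv2
from station import ctrl
from scipy.spatial.transform import Rotation as Ro
def ray(n,uv,z):
    c=ctrl.camera_model(n); uv=np.atleast_2d(uv).astype(float)
    d=np.c_[uv,np.ones(len(uv))]@np.linalg.inv(c["mtx"]).T@c["R"]; o=-c["R"].T@c["t"]
    return o+d*((z-o[2])/d[:,2])[:,None]
def cloud(n,d):
    c=ctrl.camera_model(n); v,u=np.mgrid[:400,:640]
    P=np.stack([u,v,np.ones_like(u)],-1)@np.linalg.inv(c["mtx"]).T*d[...,None]
    return (P-c["t"])@c["R"]
def comps(m,box,amin=8):
    x0,y0,x1,y1=box; k=np.zeros(m.shape,np.uint8); k[y0:y1,x0:x1]=m[y0:y1,x0:x1]
    N,l,s,c=cv2.connectedComponentsWithStats(k)
    return [(c[i],s[i,4],l==i) for i in range(1,N) if s[i,4]>=amin]
def red(p):
    h=cv2.cvtColor(p,cv2.COLOR_BGR2HSV); return ((h[...,0]<8)|(h[...,0]>172))&(h[...,1]>140)&(h[...,2]>60)
def hue(p,a,b,s=100,v=40):
    return cv2.inRange(cv2.cvtColor(p,cv2.COLOR_BGR2HSV),(a,s,v),(b,255,255))>0
E
python3 - <<'E'
from h import *
np.set_printoptions(precision=4,suppress=True)
for n,box,cb in(("top",(345,195,450,250),(160,175,230,240)),("side",(315,150,355,225),(275,270,340,340))):
    z=np.load(f"/tmp/{n}0.npz"); p,d=z["p"],z["d"]; X=cloud(n,d)
    for c,a,m in comps(red(p),box): print(n,"red",c,a,ray(n,c,.105),np.median(X[m&(d>0)],0))
    h=cv2.cvtColor(p,cv2.COLOR_BGR2HSV)
    for c,a,m in comps((h[...,1]<60)&(h[...,2]>140),box,20):
        q=X[m&(d>0)]; t=q[(q[:,2]>.09)&(q[:,2]<.102)]; print(n,"white",c,a,len(t), t.mean(0) if len(t) else '')
    for nm,a,b in(("yel",15,35),("blu",100,125)):
        for c,ar,m in comps(hue(p,a,b),cb,15):
            q=X[m&(d>0)]; u=np.argwhere(m)[:,::-1]
            print(n,nm,c,ar,"zmax",np.percentile(q[:,2],[5,50,95]),"mean",q.mean(0))
            if nm=="yel":
                r=ray(n,u,.018)[:,:2].astype(np.float32); print("  rect z18",cv2.minAreaRect(r))
            else:
                t=q[q[:,2]>.098]; print("  top",len(t), cv2.minAreaRect(t[:,:2].astype(np.float32)) if len(t)>3 else '')
ps=[cv2.resize(np.load(f"/tmp/{n}0.npz")["p"][y0:y1,x0:x1],(400,400),interpolation=cv2.INTER_NEAREST) for n,(x0,y0,x1,y1) in(("top",(160,170,230,240)),("side",(265,265,345,345)))]
cv2.imwrite("pics/cad.png",np.hstack(ps))
E
```

```text
top red [396.28  220.224] 125 [[ 0.5307 -0.2084  0.105 ]] [ 0.5295 -0.2077  0.1026]
top red [421.878  218.5691] 123 [[ 0.5329 -0.2628  0.105 ]] [ 0.5323 -0.2621  0.1029]
top red [371.6911 223.5772] 123 [[ 0.5248 -0.1559  0.105 ]] [ 0.5244 -0.1562  0.1027]
top white [420.5545 208.5182] 110 110 [ 0.5558 -0.2629  0.0971]
top white [395.3303 210.1743] 109 109 [ 0.5535 -0.2085  0.0974]
top white [434.7292 216.8333] 48 48 [ 0.537  -0.2921  0.0971]
top white [409.4889 219.0889] 45 45 [ 0.5334 -0.2378  0.0976]
top white [370.9196 213.4107] 112 112 [ 0.5478 -0.1558  0.0971]
top white [384.5 222. ] 44 44 [ 0.5284 -0.1841  0.0976]
top white [359.4651 224.6047] 43 42 [ 0.5244 -0.1304  0.0971]
top white [423.5833 228.0625] 96 96 [ 0.5133 -0.2668  0.0974]
top white [397.5816 229.8163] 98 98 [ 0.5109 -0.2112  0.0976]
top white [373.0612 233.0612] 98 97 [ 0.5053 -0.1586  0.097 ]
top white [383.4286 239.8095] 21 0 
top yel [189.8448 206.5517] 116 zmax [0.0077 0.0175 0.022 ] mean [0.5868 0.2646 0.0163]
  rect z18 ((0.5864788889884949, 0.2640322744846344), (0.009363068267703056, 0.0684882253408432), 71
[... 874 characters left out ...]
46  0.0995]
side white [334.1606 183.7799] 2117 416 [ 0.5307 -0.1977  0.0935]
side yel [307.1031 308.2474] 97 zmax [-0.0026  0.0147  0.0195] mean [0.5782 0.2146 0.0153]
  rect z18 ((0.5785765647888184, 0.2163318395614624), (0.012799229472875595, 0.04688550904393196), 71.12197875976562)
side yel [301.9337 330.0939] 181 zmax [0.0038 0.014  0.0177] mean [0.5852 0.2714 0.0125]
  rect z18 ((0.5854389667510986, 0.2751083970069885), (0.014090032316744328, 0.07199978828430176), 71.15623474121094)
side blu [305.9821 310.9495] 1227 zmax [0.0026 0.0455 0.1042] mean [0.5775 0.2468 0.0475]
  top 179 ((0.5751956105232239, 0.24496036767959595), (0.06446218490600586, 0.08508305251598358), 70.99858856201172)
```

View pics/cad.png

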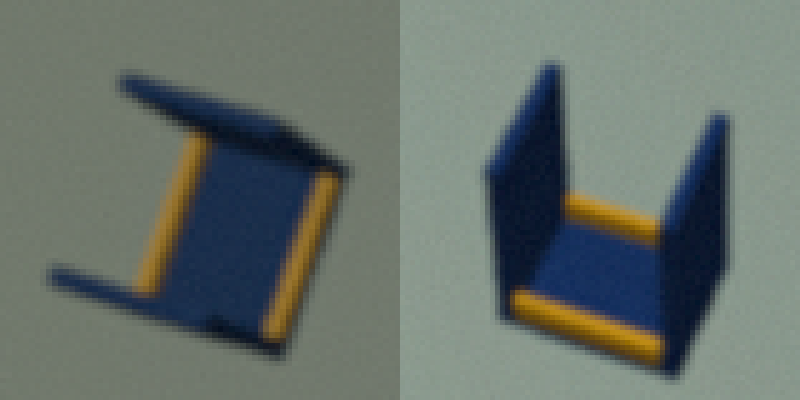

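The close-up shows the caddy's yellow lips and tall blue walls clearly: centre about (0.575, 0.237), yaw about -18.9°. The dock's yaw is about +4.4°.

```bash
cat >> h.py <<'E'
def go(pos,ang):
    "shift/turn numbers to TCP pos, tool down, tool y at world angle ang (deg, mod 180)"
    o=ctrl.get_obs(); R0=Ro.from_rotvec(o["tool_rot"]); best=None
    for a in (ang,ang+180):
        a=np.radians(a); y=np.array([np.cos(a),np.sin(a),0]); z=np.array([0,0,-1.]); x=np.cross(y,z)
        r=(R0.inv()*Ro.from_matrix(np.c_[x,y,z])).as_rotvec()
        if best is None or np.linalg.norm(r)<np.linalg.norm(best): best=r
    s=R0.inv().apply(np.array(pos)-o["tool_pos"])
    print("t",round(o["t"],2),"row",np.round(s/.6,4).tolist(),np.round(best/(np.pi/2),4).tolist())
E
python3 -c "
from h import *
go([.5244,-.1562,.20],4.4)"
```

```text
t 0.1 row [0.759, -0.5353, 0.1725] [-0.0009, -0.0009, -0.8593]
```

Emit:
apply_moves(rows=[0.759, -0.5353, 0.1725, -0.0009, -0.0009, -0.8593, 0.759, -0.5353, 0.1725, -0.0009, -0.0009, -0.8593, 0.759, -0.5353, 0.1725, -0.0009, -0.0009, -0.8593, 0.759, -0.5353, 0.1725, -0.0009, -0.0009, -0.8593, 0.759, -0.5353, 0.1725, -0.0009, -0.0009, -0.8593, 0.759, -0.5353, 0.1725, -0.0009, -0.0009, -0.8593, 0.759, -0.5353, 0.1725, -0.0009, -0.0009, -0.8593, 0.759, -0.5353, 0.1725, -0.0009, -0.0009, -0.8593, 0.759, -0.5353, 0.1725, -0.0009, -0.0009, -0.8593, 0.759, -0.5353, 0.1725, -0.0009, -0.0009, -0.8593, 0.759, -0.5353, 0.1725, -0.0009, -0.0009, -0.8593, 0.759, -0.5353, 0.1725, -0.0009, -0.0009, -0.8593, 0.759, -0.5353, 0.1725, -0.0009, -0.0009, -0.8593, 0.759, -0.5353, 0.1725, -0.0009, -0.0009, -0.8593], grip=0)

```text
t: 1.5
tool_pos: [0.5241, -0.1572, 0.2002]
tool_rot: [2.133, 2.305, -0.003]
contact_force: [-0.9, -0.9, -0.9]
opening: -0.0003
grip_force: 0.0
```

```bash
python3 -c "
from h import *
o=ctrl.get_obs();print(o['tool_pos'],o['opening'],o['contact_force'],ctrl.tip_extent)
go([.5244,-.1562,.184],4.4);go([.5244,-.1562,.172],4.4)"
```

```text
[ 0.52414633 -0.15718756  0.200177  ] -0.00026265176479228476 [-0.91899862 -0.86550267 -0.90310035] 0.0726
t 1.5 row [0.0017, 0.0006, 0.027] [-0.0005, 0.0014, 0.0002]
t 1.5 row [0.0017, 0.0006, 0.047] [-0.0005, 0.0014, 0.0002]
```

Emit:
apply_moves(rows=[0.0017, 0.0006, 0.027, 0, 0.0014, 0, 0.0017, 0.0006, 0.032, 0, 0.0014, 0, 0.0017, 0.0006, 0.037, 0, 0.0014, 0, 0.0017, 0.0006, 0.042, 0, 0.0014, 0, 0.0017, 0.0006, 0.047, 0, 0.0014, 0, 0.0017, 0.0006, 0.047, 0, 0.0014, 0])

```text
t: 2.1
tool_pos: [0.5245, -0.156, 0.1718]
tool_rot: [-2.135, -2.304, -0.0]
contact_force: [0.6, 0.9, -0.3]
opening: -0.0
grip_force: 0.0
```

Emit:
apply_moves(rows=[0, 0, 0.0012, 0, 0, 0, 0, 0, 0.0025, 0, 0, 0, 0, 0, 0.0025, 0, 0, 0])

```text
t: 2.4
tool_pos: [0.5249, -0.1558, 0.1709]
tool_rot: [2.134, 2.305, 0.001]
contact_force: [-0.5, -0.2, 1.9]
opening: 0.0001
grip_force: 0.9
```

Emit:
apply_moves(rows=[0, 0, 0.0012, 0, 0, 0, 0, 0, 0.0025, 0, 0, 0, 0, 0, 0.0025, 0, 0, 0])

```text
t: 2.7
tool_pos: [0.5253, -0.1559, 0.1706]
tool_rot: [2.134, 2.305, 0.001]
contact_force: [-3.0, 0.4, 7.3]
opening: 0.0002
grip_force: 3.8
```

Emit:
apply_moves(rows=[0, 0, 0.0015, 0, 0, 0, 0, 0, 0.0015, 0, 0, 0])

```text
t: 2.9
tool_pos: [0.5256, -0.156, 0.1707]
tool_rot: [2.133, 2.304, 0.002]
contact_force: [-4.2, 0.4, 11.7]
opening: -0.0003
grip_force: 5.5
```

Emit:
apply_moves(rows=[0, 0, -0.02, 0, 0, 0, 0, 0, -0.05, 0, 0, 0, 0, 0, -0.05, 0, 0, 0])

```text
t: 3.2
tool_pos: [0.5262, -0.1563, 0.2011]
tool_rot: [2.131, 2.302, 0.004]
contact_force: [0.3, 0.6, 0.5]
opening: 0.0001
grip_force: 0.0
```

```bash
python3 -c "
from h import *
go([.5295,-.2077,.200],4.4)
p,d=ctrl.get_image('top')
for c,a,m in comps(red(p),(345,195,450,250)): print(c,a)
p,d=ctrl.get_image('side')
for c,a,m in comps(red(p),(315,150,355,225)): print(c,a)
"
```

```text
t 3.2 row [-0.0859, -0.0011, 0.002] [0.0032, 0.0012, 0.0]
[397.5459364  203.20141343] 566
[421.84615385 196.23076923] 13
[422.27962085 222.27014218] 422
[350.66666667 201.44444444] 9
[354.61111111 203.5       ] 18
[349.24324324 218.56756757] 37
[331.14285714 173.42857143] 14
```

Emit:
apply_moves(rows=[-0.0859, -0.0011, 0.002, 0.0032, 0.0012, 0, -0.0859, -0.0011, 0.002, 0.0032, 0.0012, 0, -0.0859, -0.0011, 0.002, 0.0032, 0.0012, 0])

```text
t: 3.6
tool_pos: [0.5275, -0.2077, 0.1958]
tool_rot: [-2.132, -2.298, 0.003]
contact_force: [-0.2, 0.1, -0.4]
opening: -0.0
grip_force: 0.0
```

```bash
python3 -c "
from h import *
go([.5295,-.2077,.172],4.4)"
```

```text
t 3.6 row [-0.0004, 0.0035, 0.0396] [-0.0041, -0.0024, -0.0012]
```

Emit:
apply_moves(rows=[0, 0.0035, 0.02, -0.004, -0.0024, -0.0012, 0, 0.0035, 0.025, -0.004, -0.0024, -0.0012, 0, 0.0035, 0.03, -0.004, -0.0024, -0.0012, 0, 0.0035, 0.035, -0.004, -0.0024, -0.0012, 0, 0.0035, 0.04, -0.004, -0.0024, -0.0012, 0, 0.0035, 0.0425, -0.004, -0.0024, -0.0012, 0, 0.0035, 0.0425, -0.004, -0.0024, -0.0012])

```text
t: 4.3
tool_pos: [0.53, -0.2069, 0.1715]
tool_rot: [2.131, 2.306, 0.0]
contact_force: [-2.2, 1.7, 2.8]
opening: 0.0001
grip_force: 1.4
```

Emit:
apply_moves(rows=[0, 0, 0.001, 0, 0, 0, 0, 0, 0.002, 0, 0, 0, 0, 0, 0.003, 0, 0, 0, 0, 0, 0.003, 0, 0, 0])

```text
t: 4.7
tool_pos: [0.5305, -0.2073, 0.171]
tool_rot: [2.13, 2.305, 0.0]
contact_force: [-3.0, 1.4, 7.4]
opening: -0.0001
grip_force: 3.5
```

Emit:
apply_moves(rows=[0, 0, 0.001, 0, 0, 0, 0, 0, 0.0025, 0, 0, 0, 0, 0, 0.0025, 0, 0, 0])

```text
t: 5.0
tool_pos: [0.531, -0.2076, 0.171]
tool_rot: [2.129, 2.304, 0.001]
contact_force: [-4.7, 1.5, 13.0]
opening: 0.0
grip_force: 6.1
```

Emit:
apply_moves(rows=[0, 0, -0.02, 0, 0, 0, 0, 0, -0.05, 0, 0, 0, 0, 0, -0.055, 0, 0, 0])

```text
t: 5.3
tool_pos: [0.5311, -0.2077, 0.2036]
tool_rot: [2.128, 2.302, 0.002]
contact_force: [0.2, 0.8, 1.0]
opening: 0.0003
grip_force: 0.0
```

```bash
python3 -c "
from h import *
go([.5323,-.2621,.200],4.4)"
```

```text
t 5.3 row [-0.0905, -0.0052, 0.0063] [0.0035, 0.0027, 0.0012]
```

Emit:
apply_moves(rows=[-0.0905, -0.002, 0, 0.0, 0.0, 0.001, -0.0905, -0.002, 0, 0.0, 0.0, 0.001, -0.0905, -0.002, 0, 0.0, 0.0, 0.001, -0.0905, -0.002, 0, 0.0, 0.0, 0.001])

```text
t: 5.7
tool_pos: [0.5327, -0.2607, 0.2004]
tool_rot: [2.134, 2.305, 0.0]
contact_force: [0.4, -0.3, 0.8]
opening: -0.0002
grip_force: 0.0
```

```bash
python3 -c "
from h import *
go([.5323,-.2621,.172],4.4)"
```

```text
t 5.7 row [-0.0022, -0.0009, 0.0474] [0.0004, 0.0002, 0.0001]
```

Emit:
apply_moves(rows=[-0.0022, -0.001, 0.027, 0, 0, 0, -0.0022, -0.001, 0.032, 0, 0, 0, -0.0022, -0.001, 0.037, 0, 0, 0, -0.0022, -0.001, 0.042, 0, 0, 0, -0.0022, -0.001, 0.047, 0, 0, 0, -0.0022, -0.001, 0.05, 0, 0, 0, -0.0022, -0.001, 0.05, 0, 0, 0])

```text
t: 6.4
tool_pos: [0.5326, -0.2626, 0.171]
tool_rot: [2.133, 2.304, 0.0]
contact_force: [-0.3, 0.1, -0.6]
opening: 0.0002
grip_force: 0.0
```

Emit:
apply_moves(rows=[0, 0, 0.001, 0, 0, 0, 0, 0, 0.002, 0, 0, 0, 0, 0, 0.003, 0, 0, 0, 0, 0, 0.003, 0, 0, 0])

```text
t: 6.8
tool_pos: [0.533, -0.2629, 0.1706]
tool_rot: [2.132, 2.303, 0.0]
contact_force: [-1.1, 0.8, 5.5]
opening: 0.0002
grip_force: 2.8
```

Emit:
apply_moves(rows=[0, 0, 0.001, 0, 0, 0, 0, 0, 0.0025, 0, 0, 0, 0, 0, 0.003, 0, 0, 0])

```text
t: 7.1
tool_pos: [0.5335, -0.2633, 0.1707]
tool_rot: [2.131, 2.302, 0.0]
contact_force: [-4.8, 1.7, 13.4]
opening: -0.0001
grip_force: 6.5
```

Emit:
apply_moves(rows=[0, 0, -0.02, 0, 0, 0, 0, 0, -0.08, 0, 0, 0, 0, 0, -0.15, 0, 0, 0, -0.3, -0.2, -0.15, 0, 0, 0, -0.3, -0.2, -0.15, 0, 0, 0, -0.3, -0.2, -0.15, 0, 0, 0, -0.3, -0.2, -0.15, 0, 0, 0, -0.3, -0.2, -0.15, 0, 0, 0], grip=1)

```text
t: 7.9
tool_pos: [0.4243, -0.4547, 0.258]
tool_rot: [2.137, 2.299, -0.002]
contact_force: [0.1, 0.7, 1.1]
opening: 0.0856
grip_force: 0.0
```

```bash
python3 -c "
from h import *
print(ctrl.get_obs()['tool_pos'])
for n,b in(('top',(345,195,450,250)),('side',(315,150,355,225))):
    p,d=ctrl.get_image(n); X=cloud(n,d); cv2.imwrite(f'pics/{n}1.png',p)
    for c,a,m in comps(red(p),b): print(c,a,np.percentile(X[m,2],[5,50,95]),ray(n,c,.1),np.median(X[m],0))
    if n=='top':
        h=cv2.cvtColor(p,cv2.COLOR_BGR2HSV)
        for c,a,m in comps((h[...,1]<60)&(h[...,2]>140),b,20): print('w',c,a,X[m].mean(0))
        x0,y0,x1,y1=b; cv2.imwrite('pics/c1.png',cv2.resize(p[y0:y1,x0:x1],None,fx=6,fy=6,interpolation=0))
"
```

```text
[ 0.42429753 -0.45466184  0.25800089]
[396.26984127 220.23809524] 126 [0.098822   0.10263986 0.10807661] [[ 0.53127926 -0.20910045  0.1       ]] [ 0.52975307 -0.20783166  0.10263986]
w [421.94278607 218.0199005 ] 402 [ 0.53442169 -0.26362978  0.10189481]
w [395.19266055 210.18348624] 109 [ 0.55219176 -0.20703409  0.10576824]
w [434.72916667 216.83333333] 48 [ 0.53701187 -0.29207173  0.09710474]
w [409.52272727 219.34090909] 44 [ 0.53286948 -0.23787059  0.09752875]
w [371.86602871 223.0645933 ] 418 [ 0.5268781  -0.15701678  0.09714907]
w [384.5 222. ] 44 [ 0.52853995 -0.18419998  0.09677514]
w [359.45652174 224.52173913] 46 [ 0.52233805 -0.12905531  0.11805873]
w [397.65656566 229.75757576] 99 [ 0.51012844 -0.20993884  0.1066225 ]
w [383.42857143 239.80952381] 21 [ 0.49787241 -0.19032148  0.0073807 ]
[333.85 173.1 ] 40 [0.09649417 0.10005746 0.10624733] [[ 0.53205388 -0.19699767  0.1       ]] [ 0.53153657 -0.19626675  0.10005746]
```

View pics/c1.png

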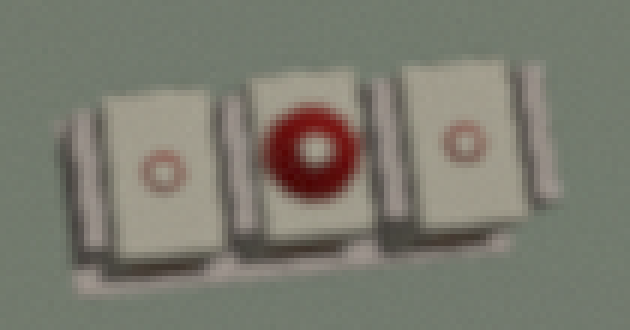

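The crop shows the left (163,172) and right (465,142) buttons sunk to small rings. The middle one at (313,150) is still a full red cone, so the middle lamp has failed.

```bash
python3 -c "
from h import *
go([.531,-.2083,.21],4.2)"
```

```text
t 8.0 row [0.3942, 0.2054, 0.0792] [0.0009, 0.0011, 0.0001]
```

Emit:
apply_moves(rows=[0.3942, 0.2054, 0.0792, 0, 0, 0, 0.3942, 0.2054, 0.0792, 0, 0, 0, 0.3942, 0.2054, 0.0792, 0, 0, 0, 0.3942, 0.2054, 0.0792, 0, 0, 0, 0.3942, 0.2054, 0.0792, 0, 0, 0, 0.3942, 0.2054, 0.0792, 0, 0, 0, 0.3942, 0.2054, 0.0792, 0, 0, 0, 0.3942, 0.2054, 0.0792, 0, 0, 0])

```text
t: 8.8
tool_pos: [0.5317, -0.2047, 0.2102]
tool_rot: [2.13, 2.307, -0.0]
contact_force: [0.0, -0.6, 0.9]
opening: 0.0856
grip_force: 0.0
```

```bash
python3 -c "
from h import *
go([.531,-.2083,.128],4.2)"
```

```text
t 8.8 row [-0.0057, -0.0019, 0.137] [0.0009, 0.0011, 0.004]
```

Emit:
apply_moves(rows=[-0.0057, -0.0019, 0.04, 0, 0, 0.003, -0.0057, -0.0019, 0.08, 0, 0, 0.003, -0.0057, -0.0019, 0.11, 0, 0, 0.003, -0.0057, -0.0019, 0.13, 0, 0, 0.003, -0.0057, -0.0019, 0.137, 0, 0, 0.003, -0.0057, -0.0019, 0.137, 0, 0, 0.003])

```text
t: 9.4
tool_pos: [0.5306, -0.21, 0.1279]
tool_rot: [2.139, 2.298, -0.0]
contact_force: [0.3, -0.0, 0.5]
opening: 0.0854
grip_force: 0.0
```

Emit:
apply_moves(rows=[0, 0, 0, 0, 0, 0, 0, 0, 0, 0, 0, 0, 0, 0, 0, 0, 0, 0, 0, 0, 0, 0, 0, 0, 0, 0, 0, 0, 0, 0, 0, 0, 0, 0, 0, 0], grip=0.5, grip_force=35)

```text
t: 10.0
tool_pos: [0.5317, -0.2101, 0.1296]
tool_rot: [2.136, 2.297, 0.001]
contact_force: [-0.0, -1.0, 5.8]
opening: 0.0596
grip_force: 38.9
```

Emit:
apply_moves(rows=[0, 0, -0.01, 0, 0, 0, 0, 0, -0.03, 0, 0, 0, 0, 0, -0.06, 0, 0, 0, 0, 0, -0.1, 0, 0, 0, 0, 0, -0.14, 0, 0, 0, 0, 0, -0.18, 0, 0, 0, 0, 0, -0.21, 0, 0, 0, 0, 0, -0.22, 0, 0, 0, 0, 0, -0.22, 0, 0, 0])

```text
t: 10.9
tool_pos: [0.5305, -0.2095, 0.2608]
tool_rot: [2.137, 2.298, 0.0]
contact_force: [0.4, -0.8, -3.7]
opening: 0.0591
grip_force: 38.6
```

```bash
python3 -c "
from h import *
go([.555,.05,.262],-18.9)
p,d=ctrl.get_image('side'); cv2.imwrite('pics/s2.png',cv2.resize(p[60:260,220:460],None,fx=3,fy=3))"
```

```text
t 10.9 row [0.4283, 0.0719, -0.0028] [0.0018, 0.0011, 0.2561]
```

View pics/s2.png

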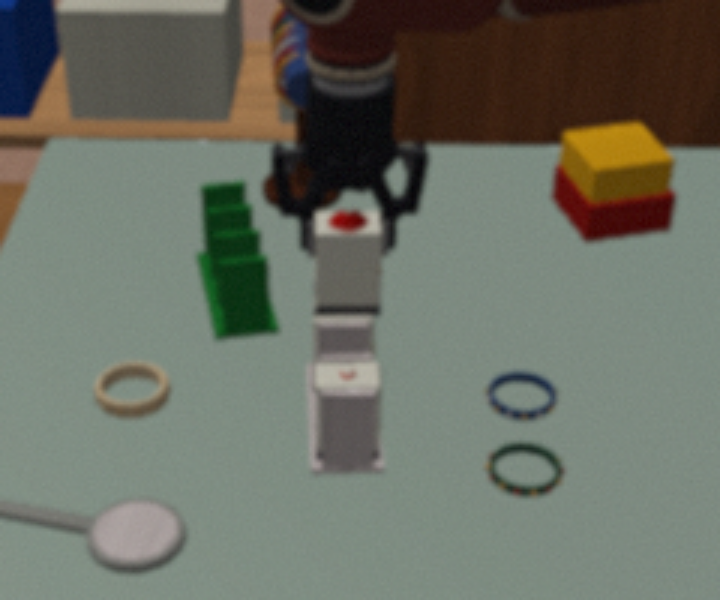

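The side view shows the lamp held upright by its x ends, clear of the dock at (347,260), with its neighbours still in their bays.

Emit:
apply_moves(rows=[0.04, 0.005, -0.003, 0, 0, 0.02, 0.1, 0.015, -0.003, 0, 0, 0.06, 0.17, 0.03, -0.003, 0, 0, 0.1, 0.24, 0.04, -0.003, 0, 0, 0.15, 0.31, 0.05, -0.003, 0, 0, 0.19, 0.37, 0.06, -0.003, 0, 0, 0.23, 0.41, 0.07, -0.003, 0, 0, 0.25, 0.4283, 0.0719, -0.003, 0, 0, 0.2561, 0.4283, 0.0719, -0.003, 0, 0, 0.2561])

```text
t: 11.85
tool_pos: [0.5542, 0.051, 0.2598]
tool_rot: [2.553, 1.829, -0.003]
contact_force: [-0.1, -1.4, -2.5]
opening: 0.0599
grip_force: 38.5
```

```bash
python3 -c "
from h import *
go([.555,.05,.135],-18.9)"
```

```text
t 11.85 row [-0.0007, 0.0019, 0.208] [-0.0005, 0.0012, 0.0015]
```

Emit:
apply_moves(rows=[0, 0.001, 0.03, 0, 0, 0, 0, 0.002, 0.08, 0, 0, 0, 0, 0.002, 0.13, 0, 0, 0, 0, 0.002, 0.17, 0, 0, 0, 0, 0.002, 0.195, 0, 0, 0, 0, 0.002, 0.208, 0, 0, 0, 0, 0.002, 0.214, 0, 0, 0, 0, 0.002, 0.219, 0, 0, 0, 0, 0.002, 0.222, 0, 0, 0, 0, 0.002, 0.224, 0, 0, 0, 0, 0.002, 0.224, 0, 0, 0])

```text
t: 12.95
tool_pos: [0.5566, 0.0495, 0.1276]
tool_rot: [2.554, 1.825, 0.002]
contact_force: [0.5, 0.7, -2.3]
opening: 0.0594
grip_force: 38.5
```

Emit:
apply_moves(rows=[0, 0, 0.002, 0, 0, 0, 0, 0, 0.004, 0, 0, 0, 0, 0, 0.006, 0, 0, 0, 0, 0, 0.007, 0, 0, 0, 0, 0, 0.007, 0, 0, 0])

```text
t: 13.45
tool_pos: [0.5565, 0.0495, 0.1236]
tool_rot: [2.554, 1.825, 0.001]
contact_force: [-2.1, -0.4, 4.0]
opening: 0.0592
grip_force: 39.2
```

Emit:
apply_moves(rows=[0, 0, 0, 0, 0, 0, 0, 0, 0, 0, 0, 0, 0, 0, 0, 0, 0, 0, 0, 0, 0, 0, 0, 0, 0, 0, 0, 0, 0, 0, 0, 0, 0, 0, 0, 0], grip=1)

```text
t: 14.05
tool_pos: [0.5563, 0.0494, 0.1228]
tool_rot: [2.554, 1.825, 0.001]
contact_force: [0.1, 1.1, -0.6]
opening: 0.0855
grip_force: 0.0
```

Emit:
apply_moves(rows=[0, 0, -0.03, 0, 0, 0, 0, 0, -0.08, 0, 0, 0, 0, 0, -0.14, 0, 0, 0, 0, 0, -0.15, 0, 0, 0, 0, 0, -0.15, 0, 0, 0])

```text
t: 14.55
tool_pos: [0.5571, 0.0495, 0.2148]
tool_rot: [2.552, 1.824, 0.006]
contact_force: [-0.7, 0.7, -0.6]
opening: 0.0853
grip_force: 0.0
```

```bash
python3 -c "
from h import *
go([.5565,.0495,.212],71.1)
p,d=ctrl.get_image('side');X=cloud('side',d);cv2.imwrite('pics/s3.png',cv2.resize(p[100:300,200:440],None,fx=3,fy=3))
h=cv2.cvtColor(p,cv2.COLOR_BGR2HSV)
m=(h[...,1]<70)&(h[...,2]>110)&(np.hypot(X[...,0]-.5565,X[...,1]-.05)<.06)&(X[...,2]>.086)&(X[...,2]<.102)
q=X[m];print(len(q),cv2.minAreaRect(q[:,:2].astype(np.float32)),np.percentile(q[:,2],[5,50,95]))
"
```

```text
t 14.55 row [-0.0004, -0.001, 0.0047] [0.0027, -0.003, 1.0]
152 ((0.5568967461585999, 0.05632438883185387), (0.04179750382900238, 0.05969473347067833), 71.14054870605469) [0.08631074 0.08796909 0.09026842]
```

View pics/s3.png

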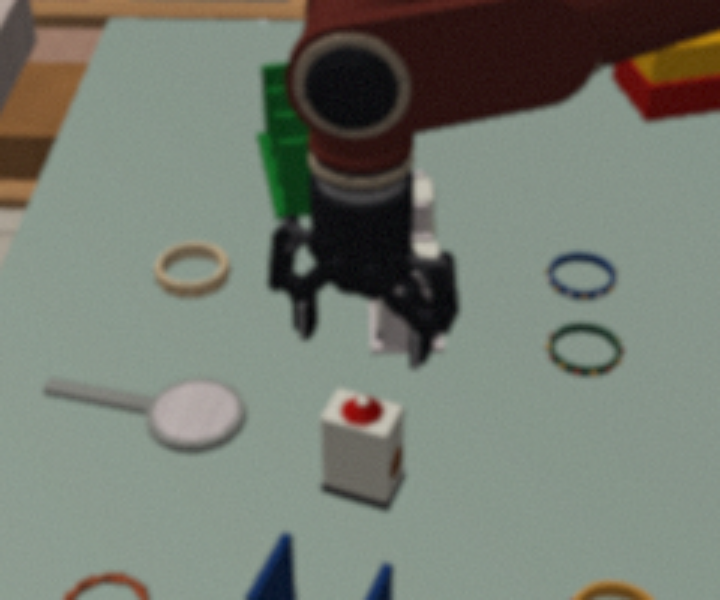

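The lamp stands upright on clear glass at (362,450), the gripper is clear of it, and its long axis is at -18.9°.

Emit:
apply_moves(rows=[0, 0, 0, 0, 0, -1, 0, 0, 0, 0, 0, -1, 0, 0, 0, 0, 0, -1, 0, 0, 0, 0, 0, -1, 0, 0, 0, 0, 0, -1, 0, 0, 0, 0, 0, -1, 0, 0, 0, 0, 0, -1, 0, 0, 0, 0, 0, -1, 0, 0, 0, 0, 0, -1, 0, 0, 0, 0, 0, -1, 0, 0, 0, 0, 0, -1, 0, 0, 0, 0, 0, -1])

```text
t: 15.8
tool_pos: [0.555, 0.0496, 0.2103]
tool_rot: [-0.516, -3.097, 0.003]
contact_force: [-0.6, -1.2, 0.0]
opening: 0.0855
grip_force: 0.0
```

```bash
python3 -c "
from h import *
go([.5578,.0533,.116],71.1)"
```

```text
t 15.8 row [-0.0027, 0.0077, 0.1572] [-0.0013, -0.0013, -0.0002]
```

Emit:
apply_moves(rows=[-0.0027, 0.0077, 0.03, 0, 0, 0, -0.0027, 0.0077, 0.08, 0, 0, 0, -0.0027, 0.0077, 0.12, 0, 0, 0, -0.0027, 0.0077, 0.145, 0, 0, 0, -0.0027, 0.0077, 0.157, 0, 0, 0, -0.0027, 0.0077, 0.157, 0, 0, 0, -0.0027, 0.0077, 0.157, 0, 0, 0])

```text
t: 16.5
tool_pos: [0.5599, 0.0532, 0.1195]
tool_rot: [0.516, 3.096, -0.002]
contact_force: [-0.2, -0.3, 1.4]
opening: 0.0854
grip_force: 0.0
```

Emit:
apply_moves(rows=[0, 0, 0, 0, 0, 0, 0, 0, 0, 0, 0, 0, 0, 0, 0, 0, 0, 0, 0, 0, 0, 0, 0, 0, 0, 0, 0, 0, 0, 0, 0, 0, 0, 0, 0, 0, 0, 0, 0, 0, 0, 0, 0, 0, 0, 0, 0, 0], grip=0.3, grip_force=35)

```text
t: 17.3
tool_pos: [0.5598, 0.0531, 0.1195]
tool_rot: [0.515, 3.096, -0.002]
contact_force: [-0.8, -0.7, 5.5]
opening: 0.0397
grip_force: 42.4
```

Emit:
apply_moves(rows=[0, 0, -0.01, 0, 0, 0, 0, 0, -0.03, 0, 0, 0, 0, 0, -0.06, 0, 0, 0, 0, 0, -0.1, 0, 0, 0, 0, 0, -0.14, 0, 0, 0, 0, 0, -0.18, 0, 0, 0, 0, 0, -0.21, 0, 0, 0, 0, 0, -0.23, 0, 0, 0, 0, 0, -0.235, 0, 0, 0, 0, 0, -0.235, 0, 0, 0])

```text
t: 18.3
tool_pos: [0.559, 0.0535, 0.2595]
tool_rot: [0.515, 3.097, -0.002]
contact_force: [-0.3, -0.3, -2.9]
opening: 0.0395
grip_force: 41.8
```

```bash
python3 -c "
from h import *
go([.5766,.2366,.258],71.1)"
```

```text
t 18.3 row [0.071, 0.2982, 0.0022] [-0.0005, 0.0012, 0.0]
```

Emit:
apply_moves(rows=[0.01, 0.04, 0.002, 0, 0, 0, 0.025, 0.1, 0.002, 0, 0, 0, 0.04, 0.17, 0.002, 0, 0, 0, 0.055, 0.23, 0.002, 0, 0, 0, 0.065, 0.28, 0.002, 0, 0, 0, 0.071, 0.2982, 0.002, 0, 0, 0, 0.071, 0.2982, 0.002, 0, 0, 0, 0.071, 0.2982, 0.002, 0, 0, 0])

```text
t: 19.1
tool_pos: [0.5764, 0.2357, 0.2571]
tool_rot: [0.516, 3.099, -0.004]
contact_force: [0.3, -0.1, -2.7]
opening: 0.0397
grip_force: 41.9
```

```bash
python3 -c "
from h import *
go([.5766,.2366,.14],71.1)
p,d=ctrl.get_image('side');X=cloud('side',d);cv2.imwrite('pics/s4.png',cv2.resize(p[180:380,200:440],None,fx=3,fy=3))
"
```

```text
t 19.1 row [0.0002, 0.002, 0.1951] [-0.0017, 0.0004, -0.0001]
```

View pics/s4.png

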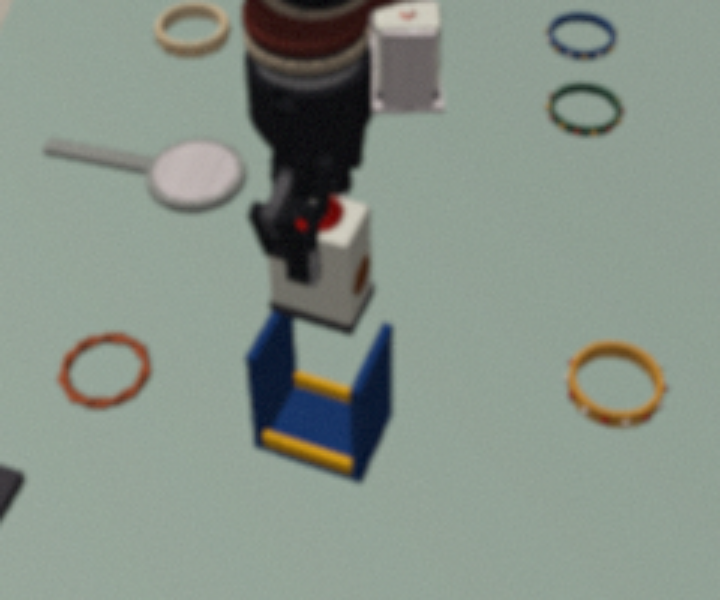

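The lamp hangs upright above the caddy, aligned between the blue walls, with its bottom edge spanning about (272,310) to (372,320).

Emit:
apply_moves(rows=[0, 0.002, 0.02, 0, 0, 0, 0, 0.002, 0.04, 0, 0, 0, 0, 0.002, 0.06, 0, 0, 0, 0, 0.002, 0.08, 0, 0, 0, 0, 0.002, 0.1, 0, 0, 0, 0, 0.002, 0.11, 0, 0, 0, 0, 0.002, 0.11, 0, 0, 0])

```text
t: 19.85
tool_pos: [0.5765, 0.2374, 0.1904]
tool_rot: [-0.516, -3.098, 0.004]
contact_force: [-0.9, 0.3, -3.0]
opening: 0.04
grip_force: 41.8
```

```bash
python3 -c "
from h import *
go([.5766,.2366,.131],71.1)
p,d=ctrl.get_image('top');cv2.imwrite('pics/t5.png',cv2.resize(p[150:250,140:260],None,fx=5,fy=5))
"
```

```text
t 19.85 row [-0.0006, -0.001, 0.099] [-0.0016, -0.0002, 0.0]
```

View pics/t5.png

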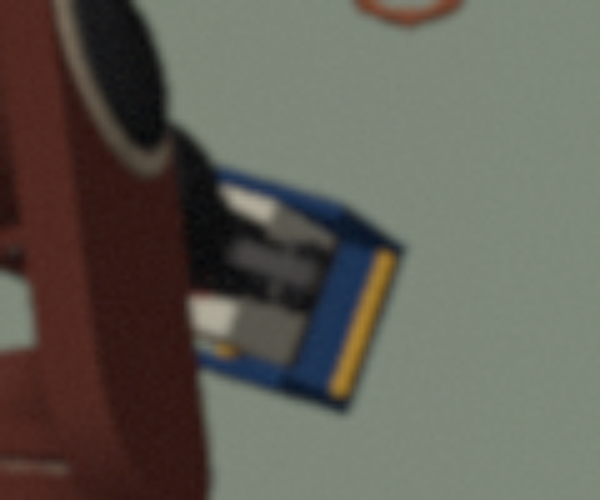

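From above, the lamp sits between the blue walls at about (260,270) and parallel to them, with no side force.

Emit:
apply_moves(rows=[0, 0, 0.02, 0, 0, 0, 0, 0, 0.04, 0, 0, 0, 0, 0, 0.06, 0, 0, 0, 0, 0, 0.075, 0, 0, 0, 0, 0, 0.088, 0, 0, 0, 0, 0, 0.096, 0, 0, 0, 0, 0, 0.099, 0, 0, 0, 0, 0, 0.099, 0, 0, 0])

```text
t: 20.7
tool_pos: [0.5774, 0.2375, 0.1327]
tool_rot: [0.516, 3.097, -0.002]
contact_force: [1.0, -0.2, -1.7]
opening: 0.0395
grip_force: 41.9
```

Emit:
apply_moves(rows=[0, 0, 0.002, 0, 0, 0, 0, 0, 0.004, 0, 0, 0, 0, 0, 0.006, 0, 0, 0, 0, 0, 0.008, 0, 0, 0, 0, 0, 0.01, 0, 0, 0, 0, 0, 0.01, 0, 0, 0])

```text
t: 21.3
tool_pos: [0.5772, 0.2375, 0.1265]
tool_rot: [0.516, 3.098, -0.002]
contact_force: [-0.1, -0.7, -2.0]
opening: 0.0396
grip_force: 41.9
```

Emit:
apply_moves(rows=[0, 0, 0.001, 0, 0, 0, 0, 0, 0.002, 0, 0, 0, 0, 0, 0.003, 0, 0, 0, 0, 0, 0.003, 0, 0, 0])

```text
t: 21.7
tool_pos: [0.5775, 0.2375, 0.1255]
tool_rot: [0.516, 3.097, -0.002]
contact_force: [-2.4, -0.7, 1.6]
opening: 0.0396
grip_force: 42.1
```

Contact at the expected height (0.1255). One small press, then release and withdraw.

Emit:
apply_moves(rows=[0, 0, 0.001, 0, 0, 0, 0, 0, 0.001, 0, 0, 0])

```text
t: 21.9
tool_pos: [0.5775, 0.2375, 0.1256]
tool_rot: [0.515, 3.097, -0.002]
contact_force: [-3.9, -0.6, 5.0]
opening: 0.0394
grip_force: 42.5
```

Emit:
apply_moves(rows=[0, 0, 0, 0, 0, 0, 0, 0, 0, 0, 0, 0, 0, 0, 0, 0, 0, 0, 0, 0, 0, 0, 0, 0, 0, 0, 0, 0, 0, 0, 0, 0, 0, 0, 0, 0, 0, 0, 0, 0, 0, 0], grip=1)

```text
t: 22.6
tool_pos: [0.5774, 0.2375, 0.1243]
tool_rot: [0.516, 3.097, -0.002]
contact_force: [-0.7, -0.2, -0.9]
opening: 0.0852
grip_force: 0.0
```

Emit:
apply_moves(rows=[0, 0, -0.02, 0, 0, 0, 0, 0, -0.06, 0, 0, 0, 0, 0, -0.12, 0, 0, 0, 0, 0, -0.18, 0, 0, 0, 0, 0, -0.2, 0, 0, 0, 0, -0.3, -0.2, 0, 0, 0, 0, -0.3, -0.2, 0, 0, 0, 0, -0.3, -0.2, 0, 0, 0, 0, -0.3, -0.2, 0, 0, 0, 0, -0.3, -0.2, 0, 0, 0])

```text
t: 23.6
tool_pos: [0.5177, 0.0646, 0.2443]
tool_rot: [0.522, 3.097, -0.003]
contact_force: [-0.4, -0.1, -0.0]
opening: 0.0853
grip_force: 0.0
```

```bash
python3 -c "
from h import *
p,d=ctrl.get_image('side');q,e=ctrl.get_image('top');q=q[100:300,140:380]
cv2.imwrite('pics/f.png',np.hstack([cv2.resize(p[180:380,200:440],(400,333)),cv2.resize(q,(400,333))]))
"
```

```text
(no output)
```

View pics/f.png

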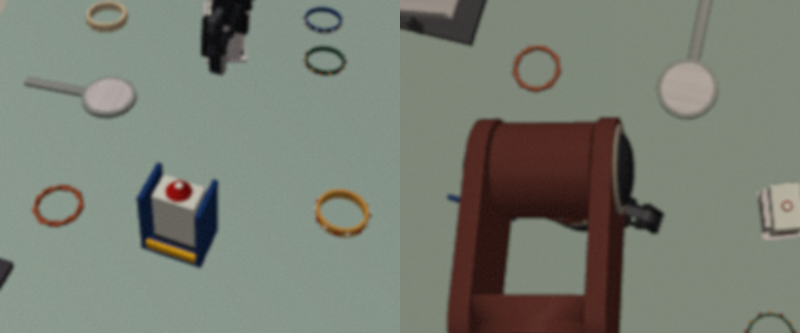

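The failed lamp stands upright in the caddy at (180,210), with the gripper clear of it and the bangles and mirror where they were.

```bash
python3 -c "
from station import ctrl
print(ctrl.finish_job())"
```

```text
the job is handed in; nothing more can be done
None
```

All three buttons were clicked left to right; the middle lamp sprang back, so I regripped it on the glass and set it upright in the blue caddy, left the other two in their bays, and handed the job in at about 24 s of the 62 s limit (the system gave no verdict).

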